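# Fit the new jiko cap and show the burnt one to the camera

### The job

Fit the new bright aluminium cap, rim down, fully home in the round clean-out port on top of the blue jiko's ash box, and let go of it. Then pick up the old rusty cap by its grip and hold it in the air with its hollow underside squarely facing the little camera's lens, centred, about 15 cm straight out from the glass, so that the stove repairer can see the damage; finish while still holding it there, still. Do not bump the camera, and leave the tongs, the pot lid and the plastic tub where they are.

Things in the scene. Friction and masses are not known exactly. Their poses are not given: they have to be found in the camera images.
- jiko: Blue charcoal stove, fixed; place and yaw vary. Origin: on the slab below the centre of its clean-out port; z up. In its frame the ash box (170 mm wide in x, 60 mm high) runs from y = -80 mm to the drum (280 mm across, 358 mm high, axis at y = +270 mm). Closed drawer front on the -y face, pull to y = -105 mm, not used. A grill grate leans on the drum's +x side, fixed.
- port (a point): Centre of the mouth of the clean-out port, 78 mm above the slab: a steel collar standing 18 mm high on the ash box, 88 mm outer, 68 mm inner diameter, 18 mm deep. The cap's skirt goes inside and its flange rests on the collar's top: a seated cap has its origin 16 mm below this point. Axes as the jiko.
- new_cap: Bright aluminium cap, brown wood grip, loose, rim down on the slab, about 150 g. Origin: centre of the rim plane; z up, to the grip. Hollow skirt 60 mm outer (56 at the rim), 3 mm wall, z 0 to 16 mm; flange disc 84 mm, z 16 to 20 mm; solid grip block 50 mm long (x), 12 mm thick (y), z 20 to 44 mm: pinch it across the 12 mm from above.
- old_cap: Old cap, rusty brown with a charred black grip: the same shape, size, axes and origin as the new cap, about 150 g, loose, lying rim down on the slab. Which of the two caps lies where varies.
- camera_stand: Fixed stand of the small camera: black base plate 90 x 90 x 8 mm on the slab, origin at the centre of its underside, with a post; place and yaw vary. At yaw 0 the camera looks to -x (to the robot) and up. Top of the camera about 115 mm above the slab.
- camera: Head on the stand: grey box 50 x 76 x 35 mm behind a black lens barrel 38 mm across. Origin: centre of the lens glass, 100 mm above the slab. z: viewing axis out of the glass, 55 degrees above level, to the robot's side; y level. Hold the old cap with its origin on this axis 150 mm out and its z along this z, so its hollow side faces the lens.
- tongs: Bystander: steel tongs, 270 mm long along x, 76 mm wide, 16 mm high, loose on the slab; origin under the middle.
- pot_lid: Bystander: aluminium pot lid, 200 mm diameter, 45 mm high with a black knob, loose on the slab; origin under its centre.
- tub: Bystander: empty clear plastic tub with its green snap lid on, 156 x 116 mm, 67 mm high, loose on the slab; origin under its centre.
Mind the look-alikes: they are no part of the job. There is more than one size of the old_cap; the job needs the largest. Several things have the shape of the new_cap; the one meant has the colours described above.

How it is judged (in metres and radians):
On the way, in this order (a step that is already met when the one before it is completed fails the run):
1. the new cap sits rim down, fully home in the port, and has been let go (horizontal distance between new_cap and port below 0.008 m and z of new_cap in the frame of port below -0.0125 m and angle between new_cap's own z axis and vertical below 0.07 rad and linear speed of new_cap below 0.02 m/s and contact force between the fingers and new_cap below 0.2 N), for 0.2 s.
2. the old cap is held up in the air before the lens (contact force between the fingers and old_cap above 1 N and height (world z) of old_cap above 0.15 m and distance between old_cap and camera below 0.19 m and z of old_cap in the frame of camera above 0.11 m), for 0.2 s.
At the end, for the whole second after the job is handed in: New cap level in the port, flange within 3.5 mm of the collar, 8 mm of centre, released. Old cap held still by the fingers alone, over 150 mm up, rim centre 120 to 180 mm out from the lens and within 25 mm of its axis in x and y, hollow side to the lens within 0.2 rad (horizontal distance between new_cap and port below 0.008 m and z of new_cap in the frame of port below -0.0125 m and angle between new_cap's own z axis and vertical below 0.07 rad and contact force between the fingers and new_cap below 0.2 N and contact force between the fingers and old_cap above 1 N and height (world z) of old_cap above 0.15 m and z of old_cap in the frame of camera between 0.12 and 0.18 m and x of old_cap in the frame of camera between -0.025 and 0.025 m and y of old_cap in the frame of camera between -0.025 and 0.025 m and angle between the z axis of old_cap and the z axis of camera, either way round below 0.2 rad and angle between old_cap's own z axis and vertical below 1.2 rad and linear speed of old_cap below 0.02 m/s and angular speed of old_cap below 0.2 rad/s and contact force between old_cap and camera_stand below 0.2 N and contact force between old_cap and jiko below 0.2 N and contact force between old_cap and tub below 0.2 N and contact force between old_cap and pot_lid below 0.2 N); the arm keeps its last pose, push and grip.
It fails at once if the camera is bumped (contact force between any of old_cap, new_cap, the arm, the fingers and camera_stand above 3 N).
It fails at once if the tongs, the pot lid or the tub are shifted by more than 20 mm (distance of any of tongs, pot_lid, tub from where it was at the start of the episode above 0.02 m).
It also fails if it takes over 59 s, if anything falls off the work surface, if the arm or the gripper's body presses on something with over 40 N, if the wrist force passes 120 N, or if a joint passes its speed limit or range.

### The arm

A 7-joint arm with a two-finger parallel gripper is mounted at the origin on the work surface. World frame = base frame: x ahead of the robot, y to its left, z up, the work surface at z = 0. Lengths are in mm, angles in degrees, forces in N, time in s.
With the tool pointing down it reaches from about 425 to 875 mm from the base axis. Payload 4.7 kg.
Tool frame: the origin (TCP) lies on the mounting face of the last link; the fingertips stand 182 mm ahead of it and the grasp point (between the pads) lies bot.tcp_to_grasp ahead of it (bot.tcp_to_grasp is the distance from the TCP to the grasp point, in mm); z points along the fingers, y is the line along which they close (so a half turn about z gives the same grasp; the last joint's range is limited). The gripper opens to 87 mm and grips with 3 to 60 N. Pads are 19 mm wide; open, the fingers measure 117 mm over their backs; the gripper's body (75 mm by 190 mm) begins 51 mm behind the grasp point.
Start: joints at [65.208, 18.392, -4.016, 83.108, 1.295, 78.541, -3.26], TCP at [280.838, -586.205, 404.787] pointing down, gripper open.
Joint ranges: [-163.93, 163.93], [-17.29, 119.83], [-79.2, 71.16], [3.27, 140.29], [-89.18, 269.18], [5.43, 117.66], [-154.24, 154.24]. Speed limits (degrees/s): [147.25, 147.25, 180, 180, 180, 180, 180].

### API

Orientations are given as [roll, pitch, yaw] about the fixed x, y, z axes, in that order (R = Rz(yaw) Ry(pitch) Rx(roll)).
In Python, from cell import observe, eyes, bot, nets gives the robot as it stands.
- The arm moves only by the shell command python3 -m jog 'ROWS' [FORCE]. ROWS is JSON, a list of rows, each a list of 7 numbers: the shift along the tool's x, y, z in cm, then the turn, a rotation vector about the tool's x, y, z in rad, then the finger opening in cm, from 0 to 8.7. A call has 1 to 8 rows; each row shifts and turns the commanded pose from where the row before left it, along the tool's axes as they then stand; what a row does not reach is not made up. A row lasts 1/12 s, in which the tool goes at most 41.7 mm and 7.16 degrees, less where a joint would pass 70% of its speed; a pose out of reach is approached as far as the arm can. A call is refused whole if a number of a shift passes 4.17 or a number of a turn 0.125, either way. A call with a gripper value outside its range is refused whole. The fingers move at their own pace and stop on an object; FORCE is the grip in N (left out, the last holds). Time passes only in rows, so rows that do not move let the fingers close. It gives the time, the measured TCP pose, the force, the opening and the grip force at its end, in the units of the state.
- observe(): the state, without advancing time (a new reading comes with each control period).
- eyes.camera(name): name is "scene" or "top" or "wrist"; returns (picture, depth): 420x560x3 uint8, blue, green, red; 420x560 float32, mm along the optical axis (not along the pixel's ray), 0 where there is no reading.
- eyes.camera_model(name): a dict with "fov_y" (degrees; the focal length in pixels is half the picture's height over the tangent of half this angle, whatever the lens; pixels are square), "cx", "cy" (the principal point, pixels), "k1" (the pictures are not rectified: a ray, as slopes to the right and down, at radius r is drawn at 1 + k1 r^2 times it, then the intrinsics apply), "world_to_cam" (4x4, takes a point from world to camera coordinates). Camera axes: x right, y down, z forward; pixel columns grow to the right and rows downward; lengths in mm; the calibration is good to about 2 mm. A picture is of the moment at which its call begins: read the wrist's pose just before it. camera_model takes no time and is no camera call; for the wrist camera it gives the pose at the moment of the call.
- bot.job_done(): hands the job in; it is judged then, once.
Trained networks look in the newest picture that a camera, given by its name, has taken for a name from the list of things; names that differ only in an ending like _2 or _b are one class to them, and where a whole thing is asked for, a point or a joint stands for the part that bears it (a point fixed in the world has none). Each returns a list of dicts, best first, with "p" (0 to 1); they miss things now and then, are a little off and sometimes report something else, mostly with a low value. They report only what shows in the picture. A call takes as long as a camera call. They do not tell look-alikes from the thing itself.
- nets.silhouettes(camera, label): "region" (420x560 bool, what is visible of it) and "rect" ([centre column, centre row, width, height] in pixels, round what is visible of it).
The state is a dict: "t": time; "joints": joint angles; "joint_vel": joint speeds; "effort": joint torques, N m; "ee_pos": TCP position; "orientation": TCP orientation; "wrist_force": force on the tool from outside, world axes, zero at the start; "moment": the same for the moment, N m; "opening": opening from 0.0 (shut) to 1.0 (fully open); "grasp_force": force on a finger pad.
Only numpy, scipy, OpenCV 4.12 (cv2) and the standard library are available. Lean on these libraries where they do the work, as an engineer would, in place of code of your own. Each camera call takes 0.05 s, during which the arm holds its last target. There are 200 camera calls.

## Working session

There is one attempt and no reset: what is moved stays moved. The work goes in short steps, Python scripts to look and compute and a shell command to move; the robot and the scene stay as the last step left them, time stands still between calls to the robot, and variables do not carry over. Pictures are saved under pics/ and viewed, at most 10 in all, crops included, and the job is handed in when it is done.

```bash
ls; mkdir -p pics; cat > h.py <<'E'
import numpy as np, cv2
from cell import observe, eyes, bot, nets
from scipy.spatial.transform import Rotation as R
def model(n):
    m=eyes.camera_model(n); f=210/np.tan(np.radians(m['fov_y']/2)); return m,f,np.array(m['world_to_cam'])
def pix2ray(M,uv):
    m,f,T=M; uv=np.asarray(uv,float).reshape(-1,2)
    d=(uv-[m['cx'],m['cy']])/f; s=d.copy()
    for _ in range(20): s=d/(1+m['k1']*(s**2).sum(1,keepdims=True))
    return s
def unproj(M,uv,z):
    s=pix2ray(M,uv); z=np.asarray(z,float).reshape(-1,1)
    c=np.hstack([s*z,z]); T=M[2]; return (c-T[:3,3])@T[:3,:3]
def onplane(M,uv,h):
    s=pix2ray(M,uv); T=M[2]; d=np.hstack([s,np.ones((len(s),1))])@T[:3,:3]; o=-T[:3,:3].T@T[:3,3]
    return o+d*((h-o[2])/d[:,2:3])
def proj(M,P):
    m,f,T=M; c=np.asarray(P,float).reshape(-1,3)@T[:3,:3].T+T[:3,3]; s=c[:,:2]/c[:,2:]
    return s*(1+m['k1']*(s**2).sum(1,keepdims=True))*f+[m['cx'],m['cy']]
def cloud(M,dep,mask=None):
    ok=dep>0
    if mask is not None: ok&=mask
    v,u=np.nonzero(ok); return unproj(M,np.c_[u,v],dep[v,u]),np.c_[u,v]
E
python3 - <<'E'
from h import *
s=observe(); print(s['t'],s['ee_pos'],s['orientation'],bot.tcp_to_grasp,s['wrist_force'])
for n in ['scene','top']:
    M=model(n); p,d=eyes.camera(n); cv2.imwrite(f'pics/{n}0.png',p); np.savez(f'{n}0.npz',p=p,d=d)
    print(n,'cam at',(-M[2][:3,:3].T@M[2][:3,3]).round(), 'f',M[1])
    for l in ['new_cap','old_cap','port','camera','camera_stand','jiko','tongs','pot_lid','tub']:
        for r in nets.silhouettes(n,l)[:5]:
            P,_=cloud(M,d,r['region'])
            if len(P): print(l,round(r['p'],2),np.round(r['rect']),np.median(P,0).round(),np.percentile(P[:,2],95).round(),r['region'].sum(),p[r['region']].mean(0).round())
E
```

```text
pics
0.0 [ 280.71934124 -586.03291643  403.66034811] [-1.79890845e+02  6.99850327e-03  2.56009915e+01] 163.5 [-0.41941519  1.05496236 -0.15720776]
scene cam at [1211. -824.  893.] f 436.0777291465798
new_cap 0.63 [300. 191.  23.  14.] [524. 113.  20.] 42.0 310 [173. 190. 206.]
old_cap 0.84 [270. 220.  29.  23.] [531. -68.  20.] 44.0 411 [28. 42. 84.]
old_cap 0.66 [294. 238.  22.  16.] [653. -81.  14.] 30.0 229 [27. 44. 92.]
old_cap 0.54 [232. 205.  22.  12.] [399. -81.  14.] 30.0 199 [32. 48. 93.]
port 0.58 [372. 102. 134. 131.] [515. 578. 159.] 342.0 8595 [102.  75.  65.]
port 0.41 [191. 239.  73.  53.] [ 400. -271.    9.] 13.0 806 [145. 147. 148.]
camera 0.6 [266. 270.  32.  27.] [ 708. -272.   87.] 105.0 599 [109. 107. 109.]
camera_stand 0.83 [266. 279.  42.  46.] [ 708. -273.   36.] 100.0 1323 [68. 68. 68.]
jiko 0.92 [373. 100. 138. 129.] [523. 579. 158.] 342.0 8980 [104.  78.  68.]
tongs 0.85 [191. 239.  73.  49.] [ 395. -271.    9.] 13.0 702 [146. 147. 148.]
tongs 0.5 [369. 102. 131. 131.] [513. 576. 165.] 342.0 8224 [100.  71.  60.]
pot_lid 0.94 [353. 214.  62.  39.] [723. 126
[... 545 characters left out ...]
_cap 0.57 [206. 230.  29.  24.] [515. 120.  20.] 44.0 706 [114. 118. 123.]
port 0.73 [ 68. 218. 137. 136.] [463. 544.  62.] 301.0 10170 [61. 36. 23.]
camera 0.87 [346. 167.  33.  29.] [ 693. -262.   91.] 107.0 595 [44. 47. 46.]
camera_stand 0.86 [341. 171.  42.  50.] [ 682. -256.   71.] 104.0 1074 [32. 34. 34.]
camera_stand 0.67 [ 68. 219. 136. 133.] [463. 544.  62.] 301.0 10046 [61. 36. 22.]
jiko 0.63 [ 70. 219. 139. 128.] [462. 545.  62.] 301.0 9959 [61. 36. 22.]
tongs 0.89 [347. 283.  28.  98.] [ 383. -274.    9.] 16.0 1140 [73. 74. 76.]
pot_lid 0.56 [202. 164.  66.  65.] [705. 142.  16.] 24.0 3469 [129. 130. 129.]
tub 0.58 [431. 222.  52.  64.] [ 545. -501.   67.] 71.0 2542 [38. 94. 21.]
```

View pics/scene0.png

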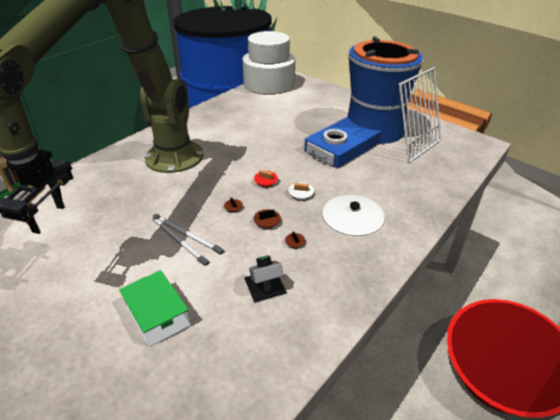

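View pics/top0.png

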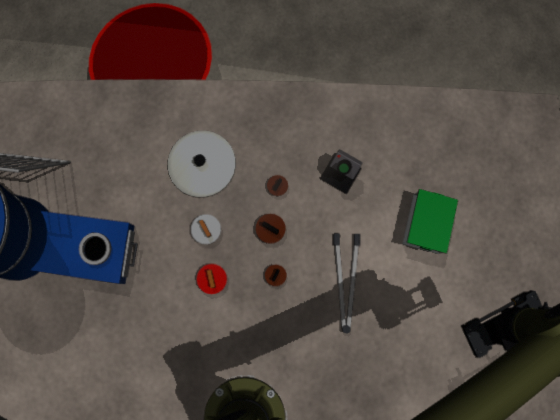

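```bash
cat > meas.py <<'E'
from h import *
def circ(P):
    A=np.c_[2*P[:,:2],np.ones(len(P))]; s=np.linalg.lstsq(A,(P[:,:2]**2).sum(1),rcond=None)[0]
    return s[:2],np.sqrt(s[2]+s[:2]@s[:2])
def cap(C,c,rad=55):
    Q=C[np.hypot(*(C[:,:2]-c).T)<rad]
    g=Q[(Q[:,2]>36)&(Q[:,2]<52)]; fl=Q[(Q[:,2]>14)&(Q[:,2]<27)]
    fc=fr=None
    if len(fl)>20:
        h=cv2.convexHull(fl[:,:2].astype(np.float32))[:,0]; fc,fr=cv2.minEnclosingCircle(h)
    (gc,gs,ga)=cv2.minAreaRect(g[:,:2].astype(np.float32)) if len(g)>4 else (None,(0,0),0)
    if gs[0]<gs[1]: ga+=90
    return dict(n=len(g),zg=np.median(g[:,2]).round(1) if len(g) else 0,zf=np.median(fl[:,2]).round(1),gc=np.round(gc,1) if gc else None,gs=np.round(gs),yaw=round(ga,1),fc=np.round(fc,1),fr=round(fr,1))
E
python3 - <<'E'
from meas import *
for n in ['scene','top']:
    M=model(n); z=np.load(n+'0.npz'); C,uv=cloud(M,z['d']); col=z['p'][uv[:,1],uv[:,0]].astype(int)
    print(n)
    print('new',cap(C,(515,120))); print('old',cap(C,(522,-62)))
    c0=onplane(M,[[335,135]] if n=='scene' else [[95,249]],78)[0][:2]; print('port guess',c0)
    Q=C[np.hypot(*(C[:,:2]-c0).T)<65]; k=Q[(Q[:,2]>71)&(Q[:,2]<90)]
    fc,fr=cv2.minEnclosingCircle(k[:,:2].astype(np.float32)); print('port',np.round(fc,1),round(fr,1),np.median(k[:,2]).round(1),len(k),'lsq',circ(k))
    Q=C[(np.abs(C[:,0]-430)<400)&(C[:,1]>150)&(C[:,1]<450)&(C[:,2]>52)&(C[:,2]<68)]
    r=cv2.minAreaRect(Q[:,:2].astype(np.float32)); print('ashbox',np.round(r[0]),np.round(r[1]),r[2],np.median(Q[:,2]))
    Q=C[(np.abs(C[:,0]-700)<90)&(np.abs(C[:,1]+265)<90)]
    for a,b in [(4,14),(14,60),(60,130)]:
        q=Q[(Q[:,2]>a)&(Q[:,2]<b)]
        r=cv2.minAreaRect(q[:,:2].astype(np.float32)); print('cam',a,b,len(q),np.round(r[0],1),np.round(r[1]),round(r[2],1))
    b=Q[Q[:,2]>70]; np.save(n+'_camhead.npy',b)
E
python3 - <<'E'
import cv2,numpy as np
a=cv2.imread('pics/scene0.png')[225:325,215:325]; b=cv2.imread('pics/top0.png')[135:225,290:390]
a=cv2.resize(a,(400,400),interpolation=2); b=cv2.resize(b,(400,400),interpolation=2)
cv2.imwrite('pics/cam.png',np.hstack([a,np.clip(b*1.6,0,255).astype('uint8')]))
E
```

```text
scene
new {'n': 50, 'zg': np.float64(41.3), 'zf': np.float64(19.0), 'gc': array([518.2, 121.2]), 'gs': array([49., 19.]), 'yaw': 20.6, 'fc': array([519.5, 122.2]), 'fr': 43.5}
old {'n': 62, 'zg': np.float64(42.5), 'zf': np.float64(19.5), 'gc': array([524.9, -59.6]), 'gs': array([50., 19.]), 'yaw': 56.5, 'fc': array([523. , -61.6]), 'fr': 44.9}
port guess [453.14735493 412.65548229]
port [450.8 417.9] 46.4 75.5 120 lsq (array([450.83382735, 415.77095246]), np.float64(38.09320796507819))
ashbox [447. 393.] [128. 172.] 84.74580383300781 59.54322205254856
cam 4 14 565 [ 701.4 -286.7] [140. 109.] 34.2
cam 14 60 74 [ 696.1 -284.2] [53. 22.] 30.6
cam 60 130 644 [ 697.8 -263.2] [77. 67.] 62.2
top
new {'n': 81, 'zg': np.float64(43.3), 'zf': np.float64(19.5), 'gc': array([514.5, 121.1]), 'gs': array([49., 12.]), 'yaw': 30.0, 'fc': array([515.1, 121.5]), 'fr': 42.4}
old {'n': 85, 'zg': np.float64(43.1), 'zf': np.float64(19.5), 'gc': array([522. , -59.9]), 'gs': array([50., 12.]), 'yaw': 59.4, 'fc': array([521.7, -60.6]), 'fr': 41.7}
port guess [445.49971706 413.20614868]
port [447.8 416.8] 44.9 76.7 317 lsq (array([448.11931901, 415.90534889]), np.float64(38.908784291099586))
ashbox [446. 394.] [126. 172.] 85.24164581298828 59.267021429621074
cam 4 14 692 [ 699.9 -265.1] [179. 178.] 89.7
cam 14 60 12 [ 667.2 -252.4] [74. 28.] 75.1
cam 60 130 571 [ 696.1 -264.2] [76. 66.] 61.0
```

View pics/cam.png

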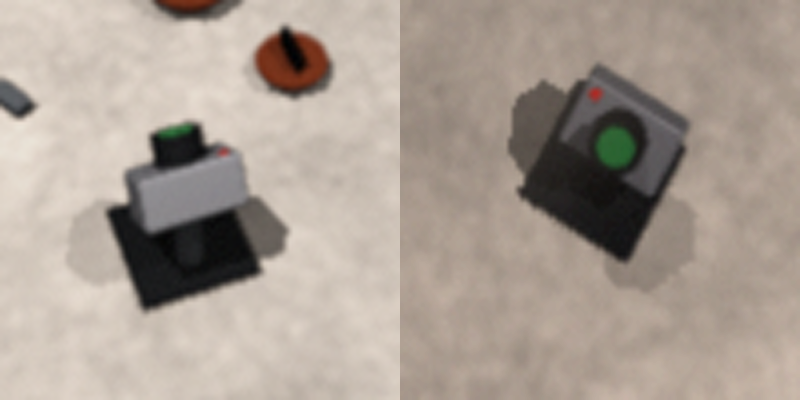

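Scene view: new bright cap at (300,191), big rusty cap at (267,219), port at (335,135), camera at (266,270). In the top view these are at (206,230), (270,228), (95,249) and (344,168). The red cap and the two small rusty caps are decoys. The crop shows the green glass and the base, giving a camera yaw of about -30°. I'm moving over the new cap.

```bash
cat >> h.py <<'E'
def tool(pos=None,rpy=None):
    s=observe(); p=np.array(s['ee_pos']); r=R.from_euler('xyz',s['orientation'],degrees=True)
    return p,r,s
def delta(pos,yaw=None,Rt=None):
    p,r,s=tool(); print('t',round(s['t'],2),'tcp',p.round(1),'rpy',np.round(s['orientation'],1),'j',np.round(s['joints']),'wf',np.round(s['wrist_force'],1))
    if Rt is None: Rt=R.from_euler('xyz',[180,0,yaw if yaw is not None else s['orientation'][2]],degrees=True)
    print('shift cm in present axes',(r.inv().apply(np.array(pos)-p)/10).round(2),'in final axes',(Rt.inv().apply(np.array(pos)-p)/10).round(2),'turn',(r.inv()*Rt).as_rotvec().round(3))
E
python3 -m jog '[[2.4,-2.5,0,0,0,0,8.7],[2.5,-2.6,0,0,0,0,8.7],[2.5,-2.6,0,0,0,0,8.7],[2.5,-2.6,0,0,0,0,8.7],[2.5,-2.6,0,0,0,0,8.7],[2.5,-2.6,0,0,0,0,8.7],[2.5,-2.6,0,0,0,0,8.7],[2.5,-2.6,0,0,0,0,8.7]]'
python3 -m jog '[[2.5,-2.6,0,0,0,0,8.7],[2.5,-2.6,0,0,0,0,8.7],[2.5,-2.6,0,0,0,0,8.7],[2.5,-2.6,0,0,0,0,8.7],[2.5,-2.6,0,0,0,0,8.7],[2.5,-2.6,0,0,0,0,8.7],[2.5,-2.6,0,0,0,0,8.7],[2.5,-2.6,0,0,0,0,8.7]]'
python3 -m jog '[[2.5,-2.6,0,0,0,-0.04,8.7],[2.5,-2.6,0,0,0,-0.04,8.7],[2.5,-2.6,0,0,0,0,8.7],[2,-2,0,0,0,0,8.7],[1.5,-1.5,0,0,0,0,8.7],[0,0,0,0,0,0,8.7]]'
python3 - <<'E'
from h import *
delta([515,121,400],30)
M=model('wrist'); p,d=eyes.camera('wrist'); cv2.imwrite('pics/w1.png',p); np.savez('w1.npz',p=p,d=d)
print('cam',(-M[2][:3,:3].T@M[2][:3,3]).round(),M[2][:3,:3].round(2),M[1])
from meas import cap
C,_=cloud(M,d); print(cap(C,(515,121)))
# glass triangulation
o=[];dd=[]
for n in ['scene','top']:
    z=np.load(n+'0.npz'); M=model(n); p=z['p'].astype(int)
    u0,v0=(264,257) if n=='scene' else (344,168)
    g=(p[...,1]-np.maximum(p[...,0],p[...,2])>15); m=np.zeros_like(g); m[v0-12:v0+12,u0-12:u0+12]=1; g&=m
    v,u=np.nonzero(g); c=[u.mean(),v.mean()]; a=onplane(M,[c],0)[0]; b=onplane(M,[c],100)[0]; o.append(b); e=(b-a)/np.linalg.norm(b-a); dd.append(e); print(n,g.sum(),c,'at z100',b.round(1))
A=sum(np.eye(3)-np.outer(e,e) for e in dd); B=sum((np.eye(3)-np.outer(e,e))@q for e,q in zip(dd,o)); print('glass',np.linalg.solve(A,B).round(1))
E
```

```text
t: 1.67
ee_pos: [371.1, -311.7, 405.0]
orientation: [180.0, 0.0, 25.6]
wrist_force: [-0.2, 0.1, -0.1]
opening: 0.995
grasp_force: 0.0
t: 2.33
ee_pos: [461.5, -37.7, 405.2]
orientation: [179.9, -0.0, 25.6]
wrist_force: [1.6, -0.2, -0.3]
opening: 0.998
grasp_force: 0.0
t: 2.83
ee_pos: [503.6, 117.6, 405.2]
orientation: [-179.9, -0.1, 30.6]
wrist_force: [-0.1, 0.6, -0.6]
opening: 0.995
grasp_force: 0.0
t 2.83 tcp [503.6 117.6 405.2] rpy [-1.799e+02 -1.000e-01  3.060e+01] j [ 26.   5. -44. 101.   3.  76. -78.] wf [-0.1  0.6 -0.6]
shift cm in present axes [1.15 0.29 0.52] in final axes [1.15 0.27 0.52] turn [-0.002 -0.003  0.011]
cam [568. 156. 386.] [[ 0.51 -0.86 -0.  ]
 [-0.83 -0.49  0.27]
 [-0.23 -0.14 -0.96]] 312.9920370514865
{'n': 491, 'zg': np.float64(44.6), 'zf': np.float64(20.8), 'gc': array([517.1, 122.4]), 'gs': array([49., 11.]), 'yaw': 30.6, 'fc': array([516.3, 122.6]), 'fr': 42.1}
scene 24 [np.float64(263.0), np.float64(257.5)] at z100 [ 683.9 -254.5  100. ]
top 68 [np.float64(343.5), np.float64(167.6764705882353)] at z100 [ 681.  -255.2  100. ]
glass [ 682.2 -254.5   98.6]
```

```bash

python3 -m jog '[[1.1,-3.2,-0.4,0,0,0,8.7],[1.1,-3.2,-0.4,0,0,0,8.7],[1.1,-3.2,-0.4,0,0,0,8.7],[1.1,-3.2,-0.4,0,0,0,8.7],[1.1,-3.2,-0.4,0,0,0,8.7],[1.1,-3.2,-0.4,0,0,0,8.7],[1.1,-3.2,-0.4,0,0,0,8.7],[0.5,-1.5,0,0,0,0,8.7]]'
python3 -m jog '[[0,0,0,0,0,0,8.7]]'
python3 - <<'E'
from h import *
from meas import circ
delta([516.7,122.5,400],30.6)
M=model('wrist'); p,d=eyes.camera('wrist'); cv2.imwrite('pics/w2.png',p); np.savez('w2.npz',p=p,d=d)
C,uv=cloud(M,d); c0=np.array([448,416])
for _ in range(2):
    Q=C[np.hypot(*(C[:,:2]-c0).T)<60]; k=Q[(Q[:,2]>73)&(Q[:,2]<86)]
    fc,fr=cv2.minEnclosingCircle(k[:,:2].astype(np.float32)); c0=np.array(fc)
    print('port',np.round(fc,1),round(fr,1),np.median(k[:,2]).round(1),len(k),circ(k))
E
```

```text
t: 3.55
ee_pos: [453.1, 362.9, 433.6]
orientation: [-179.9, -0.1, 30.3]
wrist_force: [-0.5, 0.7, 0.3]
opening: 0.999
grasp_force: 0.0
t: 3.63
ee_pos: [452.7, 363.1, 433.0]
orientation: [-179.9, -0.0, 30.5]
wrist_force: [-0.2, -0.5, -0.3]
opening: 1.0
grasp_force: 0.0
t 3.63 tcp [452.7 363.1 433. ] rpy [-179.9   -0.    30.5] j [   4.   16.  -53.   90.   12.   81. -110.] wf [-0.2 -0.5 -0.3]
shift cm in present axes [-6.69 23.99  3.24] in final axes [-6.74 23.97  3.3 ] turn [-0.002 -0.    -0.002]
port [448.5 419.2] 43.9 78.7 2121 (array([449.029226  , 418.98390536]), np.float64(38.70873282130021))
port [448.5 419.2] 43.9 78.7 2121 (array([449.029226  , 418.98390536]), np.float64(38.70873282130021))
```

View pics/w2.png

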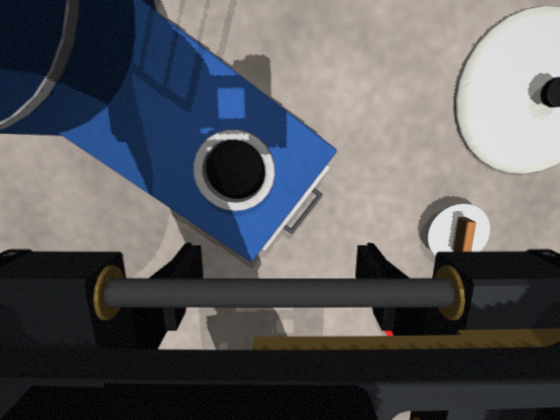

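The view shows the port ring at (234,170) with the new cap at (460,230). The port is at (448.8, 419.1), 78.7 mm up. Going back to the new cap and descending.

```bash

python3 -m jog '[[-0.8,3,0,0,0,0,8.7],[-0.9,3.4,0,0,0,0,8.7],[-1,3.5,0.5,0,0,0,8.7],[-1,3.5,0.5,0,0,0,8.7],[-1,3.5,0.5,0,0,0,8.7],[-1,3.5,0.8,0,0,0,8.7],[-0.8,2.5,0.8,0,0,0,8.7],[-0.2,1.1,0.5,0,0,0,8.7]]'
python3 -m jog '[[0,0,2,0,0,0,8.7],[0,0,3,0,0,0,8.7],[0,0,3,0,0,0,8.7],[0,0,3,0,0,0,8.7],[0,0,1,0,0,0,8.7],[0,0,0,0,0,0,8.7]]'
python3 - <<'E'
from h import *
from meas import cap
delta([516.7,122.5,205],30.6)
M=model('wrist'); p,d=eyes.camera('wrist'); cv2.imwrite('pics/w3.png',p)
C,_=cloud(M,d); print(cap(C,(516.7,122.5)))
E
```

```text
t: 4.35
ee_pos: [518.2, 110.9, 395.7]
orientation: [179.8, 0.2, 29.5]
wrist_force: [0.2, -0.4, -1.0]
opening: 1.005
grasp_force: 0.0
t: 4.85
ee_pos: [516.0, 117.7, 274.2]
orientation: [-179.9, 0.3, 30.1]
wrist_force: [0.0, 0.2, -0.1]
opening: 1.0
grasp_force: 0.0
t 4.85 tcp [516.  117.7 274.2] rpy [-179.9    0.3   30.1] j [ 24.  15. -45. 108.  11.  62. -85.] wf [ 0.   0.2 -0.1]
shift cm in present axes [ 0.33 -0.37  6.92] in final axes [ 0.3  -0.38  6.92] turn [-0.002  0.005 -0.008]
{'n': 1132, 'zg': np.float64(44.6), 'zf': np.float64(20.8), 'gc': array([516.4, 122.6]), 'gs': array([50., 12.]), 'yaw': 30.2, 'fc': array([516.2, 122.3]), 'fr': 42.3}
```

```bash

python3 -m jog '[[0.3,-0.4,0,0,0,0,8.7],[0,0,1.5,0,0,0,8.7],[0,0,2,0,0,0,8.7],[0,0,1.5,0,0,0,8.7],[0,0,1,0,0,0,8.7],[0,0,0.6,0,0,0,8.7],[0,0,0.3,0,0,0,8.7],[0,0,0,0,0,0,8.7]]'
python3 -m jog '[[0,0,0,0,0,0,0.5],[0,0,0,0,0,0,0.5],[0,0,0,0,0,0,0.5],[0,0,0,0,0,0,0.5],[0,0,0,0,0,0,0.5],[0,0,0,0,0,0,0.5],[0,0,0,0,0,0,0.5],[0,0,0,0,0,0,0.5]]' 30
```

```text
t: 5.57
ee_pos: [518.2, 124.1, 208.2]
orientation: [180.0, -0.0, 30.2]
wrist_force: [-0.6, -0.7, 0.3]
opening: 0.996
grasp_force: 0.0
t: 6.23
ee_pos: [517.8, 123.9, 207.7]
orientation: [180.0, 0.0, 30.2]
wrist_force: [0.5, -0.4, -0.3]
opening: 0.475
grasp_force: 0.0
```

```bash

python3 -m jog '[[0,0,0,0,0,0,0.5],[0,0,0,0,0,0,0.5],[0,0,-1,0,0,0,0.5],[0,0,-2,0,0,0,0.5],[0,0,-3,0,0,0,0.5],[0,0,-3,0,0,0,0.5],[0,0,-2,0,0,0,0.5],[0,0,0,0,0,0,0.5]]'
python3 - <<'E'
from h import *
delta([448.8,419.1,300],83); s=observe(); print(s['opening'],s['grasp_force'])
E
```

```text
t: 6.9
ee_pos: [519.4, 125.0, 323.2]
orientation: [179.8, -0.5, 30.2]
wrist_force: [0.7, 0.6, 0.2]
opening: 0.061
grasp_force: 0.0
t 6.9 tcp [519.4 125.  323.2] rpy [179.8  -0.5  30.2] j [ 25.  12. -46. 105.   9.  67. -83.] wf [0.7 0.6 0.2]
shift cm in present axes [  8.68 -28.97   2.28] in final axes [ 28.33 -10.59   2.32] turn [ 0.007 -0.006 -0.921]
0.0607345304092571 0.0
```

The fingers close slower than I allowed for, so I lifted empty. Reopening and looking again.

```bash

python3 -m jog '[[0,0,0,0,0,0,4.5],[0,0,0,0,0,0,4.5],[0,0,0,0,0,0,4.5],[0,0,0,0,0,0,4.5],[0,0,0,0,0,0,4.5],[0,0,0,0,0,0,4.5],[0,0,0,0,0,0,4.5],[0,0,0,0,0,0,4.5]]'
python3 - <<'E'
from h import *
from meas import cap
M=model('wrist'); p,d=eyes.camera('wrist'); cv2.imwrite('pics/w4.png',p)
C,_=cloud(M,d); c=cap(C,(516.7,122.5)); print(c)
delta([*c['gc'],205],c['yaw'])
E
```

```text
t: 7.57
ee_pos: [517.8, 123.9, 317.5]
orientation: [-180.0, 0.0, 30.2]
wrist_force: [-0.1, -0.5, 0.7]
opening: 0.506
grasp_force: 0.0
{'n': 793, 'zg': np.float64(44.6), 'zf': np.float64(20.8), 'gc': array([516.4, 122.6]), 'gs': array([50., 11.]), 'yaw': 30.4, 'fc': array([516.4, 122.3]), 'fr': 42.1}
t 7.62 tcp [517.8 123.9 317.6] rpy [-180.     0.    30.2] j [ 25.  12. -46. 105.   9.  67. -83.] wf [0.3 0.2 0.5]
shift cm in present axes [-0.19  0.05 11.26] in final axes [-0.19  0.04 11.26] turn [-0.     0.    -0.004]
```

```bash

python3 -m jog '[[-0.2,0,2,0,0,0,4.5],[0,0,3,0,0,0,4.5],[0,0,3,0,0,0,4.5],[0,0,1.7,0,0,0,4.5],[0,0,1,0,0,0,4.5],[0,0,0.5,0,0,0,4.5],[0,0,0,0,0,0,4.5],[0,0,0,0,0,0,0.5]]'
python3 -m jog '[[0,0,0,0,0,0,0.5],[0,0,0,0,0,0,0.5],[0,0,0,0,0,0,0.5],[0,0,0,0,0,0,0.5],[0,0,0,0,0,0,0.5],[0,0,0,0,0,0,0.5],[0,0,0,0,0,0,0.5],[0,0,0,0,0,0,0.5]]' 30
```

```text
t: 8.28
ee_pos: [516.7, 123.2, 206.6]
orientation: [180.0, -0.1, 30.2]
wrist_force: [0.3, -0.3, -0.7]
opening: 0.489
grasp_force: 0.0
t: 8.95
ee_pos: [516.3, 122.9, 206.0]
orientation: [180.0, -0.0, 30.2]
wrist_force: [1.0, -0.3, 3.6]
opening: 0.137
grasp_force: 30.0
```

```bash
python3 -m jog '[[0,0,0,0,0,0,0.5],[0,0,0,0,0,0,0.5],[0,0,0,0,0,0,0.5]]'
```

```text
t: 9.2
ee_pos: [516.3, 122.8, 206.0]
orientation: [180.0, -0.0, 30.2]
wrist_force: [-0.1, -1.2, 4.0]
opening: 0.138
grasp_force: 30.0
```

```bash

python3 -m jog '[[0,0,-1,0,0,0,0.5],[0,0,-2,0,0,-0.1,0.5],[0,0,-2,0,0,-0.11,0.5],[0,0,-2,0,0,-0.115,0.5],[0,0,-2,0,0,-0.12,0.5],[0,0,-1.5,0,0,-0.12,0.5],[0,0,-1,0,0,-0.12,0.5],[0,0,0,0,0,-0.12,0.5]]'
python3 -m jog '[[0,0,0,0,0,-0.12,0.5],[0,0,0,0,0,0,0.5]]'
python3 - <<'E'
from h import *
delta([448.8,419.1,300],83); s=observe(); print(s['opening'],s['grasp_force'])
E
```

```text
t: 9.87
ee_pos: [516.5, 123.5, 323.1]
orientation: [179.8, -0.1, 76.7]
wrist_force: [1.1, 0.1, -2.2]
opening: 0.137
grasp_force: 30.0
t: 10.03
ee_pos: [515.7, 123.0, 320.8]
orientation: [-180.0, 0.0, 83.4]
wrist_force: [-0.4, 0.7, -1.9]
opening: 0.135
grasp_force: 30.0
t 10.03 tcp [515.7 123.  320.8] rpy [-180.     0.    83.4] j [ 33.  14. -55. 105.  12.  68. -32.] wf [-0.4  0.7 -1.9]
shift cm in present axes [ 28.64 -10.06   2.08] in final axes [ 28.57 -10.25   2.08] turn [-0.001  0.     0.007]
0.13494208962325224 29.996309280395508
```

```bash

python3 -m jog '[[1.5,-0.5,0,0,0,0,0.5],[3,-1.05,0,0,0,0,0.5],[3.7,-1.3,0,0,0,0,0.5],[3.7,-1.3,0,0,0,0,0.5],[3.7,-1.3,0,0,0,0,0.5],[3.7,-1.3,0,0,0,0,0.5],[3.7,-1.3,0,0,0,0,0.5],[3.2,-1.1,0,0,0,0,0.5]]'
python3 -m jog '[[1.7,-0.6,0,0,0,0,0.5],[0.7,-0.3,0,0,0,0,0.5],[0,0,0,0,0,0,0.5],[0,0,0,0,0,0,0.5],[0,0,0,0,0,0,0.5]]'
python3 - <<'E'
from h import *
delta([448.8,419.1,300]); s=observe(); print(s['opening'],s['grasp_force'])
M=model('wrist'); p,d=eyes.camera('wrist'); cv2.imwrite('pics/w5.png',p)
C,_=cloud(M,d)
Q=C[np.hypot(*(C[:,:2]-[448.8,419.1]).T)<75]
for a,b in [(70,85),(100,120),(126,142),(152,166)]:
    k=Q[(Q[:,2]>a)&(Q[:,2]<b)]; print(a,b,len(k),np.median(k,0) if len(k) else '')
    if len(k)>5: fc,fr=cv2.minEnclosingCircle(k[:,:2].astype(np.float32)); print(fc,fr)
E
```

```text
t: 10.7
ee_pos: [454.8, 396.3, 320.3]
orientation: [-179.9, -0.0, 83.0]
wrist_force: [0.6, -0.1, -1.0]
opening: 0.133
grasp_force: 30.0
t: 11.12
ee_pos: [451.5, 416.9, 320.3]
orientation: [180.0, 0.1, 83.0]
wrist_force: [0.7, -0.2, -1.2]
opening: 0.137
grasp_force: 30.0
t 11.12 tcp [451.5 416.9 320.3] rpy [1.8e+02 1.0e-01 8.3e+01] j [ -2.  27. -56.  93.  23.  72. -69.] wf [ 0.7 -0.2 -1.2]
shift cm in present axes [ 0.19 -0.29  2.02] in final axes [ 0.19 -0.29  2.03] turn [0.    0.002 0.   ]
0.136570013423417 29.998233318328857
70 85 1738 [449.1169952  452.37016273  78.72194479]
(448.06884765625, 428.70184326171875) 42.8189582824707
100 120 0 
126 142 6743 [454.39940418 437.94477646 134.90841595]
(450.9803466796875, 416.3141784667969) 42.27524185180664
152 166 1986 [451.99660963 426.50866644 158.78669082]
(450.5397644042969, 416.6875305175781) 25.34805679321289
```

View pics/w5.png

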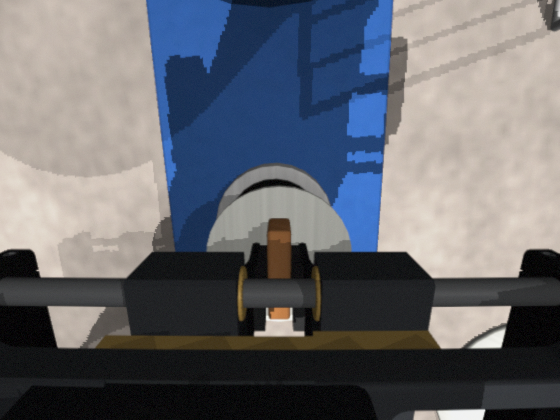

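The view shows the cap gripped upright at (280,250) over the port ring. A small correction, then down.

```bash

python3 -m jog '[[0.22,-0.25,1,0,0,0,0.5],[0,0,1,0,0,0,0.5],[0,0,1,0,0,0,0.5],[0,0,0.5,0,0,0,0.5],[0,0,0,0,0,0,0.5]]'
python3 -m jog '[[0,0,0.4,0,0,0,0.5],[0,0,0.4,0,0,0,0.5],[0,0,0.3,0,0,0,0.5],[0,0,0.2,0,0,0,0.5],[0,0,0,0,0,0,0.5]]'
python3 -m jog '[[0,0,0.2,0,0,0,0.5],[0,0,0.2,0,0,0,0.5],[0,0,0,0,0,0,0.5],[0,0,0,0,0,0,0.5]]'
```

```text
t: 11.58
ee_pos: [447.8, 420.3, 283.4]
orientation: [-179.9, 0.2, 83.2]
wrist_force: [0.3, -1.0, -1.7]
opening: 0.136
grasp_force: 30.0
t: 12.0
ee_pos: [448.0, 421.2, 272.3]
orientation: [-180.0, 0.0, 83.2]
wrist_force: [-0.1, 0.3, -1.4]
opening: 0.136
grasp_force: 30.0
t: 12.33
ee_pos: [448.0, 421.3, 268.6]
orientation: [-180.0, 0.0, 83.2]
wrist_force: [0.5, 0.0, -1.3]
opening: 0.135
grasp_force: 30.0
```

```bash

python3 -m jog '[[-0.15,0,0.1,0,0,0,0.5],[0,0,0.1,0,0,0,0.5],[0,0,0,0,0,0,0.5],[0,0,0,0,0,0,0.5]]'
python3 -m jog '[[0,0,0,0,0,0,4],[0,0,0,0,0,0,4],[0,0,0,0,0,0,4],[0,0,0,0,0,0,4],[0,0,0,0,0,0,4],[0,0,0,0,0,0,4],[0,0,0,0,0,0,4]]'
python3 -m jog '[[0,0,-1,0,0,0,4],[0,0,-2,0,0,0,4],[0,0,-2,0,0,0,4],[0,0,-3,0,0,0,4],[0,0,-3,0,0,0,4],[0,0,-2,0,0,0,4],[0,0,0,0,0,0,4]]'
python3 - <<'E'
from h import *
from meas import cap
M=model('wrist'); p,d=eyes.camera('wrist'); cv2.imwrite('pics/w6.png',p)
C,_=cloud(M,d); C[:,2]-=62; print(cap(C,(448,420)))
Q=C[np.hypot(*(C[:,:2]-[448,420]).T)<38]; f=Q[(Q[:,2]>12)&(Q[:,2]<30)]; A=np.c_[f[:,:2]-[448,420],np.ones(len(f))]; print('plane',np.linalg.lstsq(A,f[:,2],rcond=None)[0])
delta([521.9,-60.2,330],59.4)
E
```

```text
t: 12.67
ee_pos: [447.8, 420.4, 268.2]
orientation: [179.9, -0.1, 83.2]
wrist_force: [-1.6, -0.6, 5.4]
opening: 0.138
grasp_force: 30.0
t: 13.25
ee_pos: [447.9, 419.8, 266.6]
orientation: [-180.0, 0.0, 83.2]
wrist_force: [-0.4, -0.8, -0.0]
opening: 0.452
grasp_force: 0.0
t: 13.83
ee_pos: [448.0, 421.3, 402.6]
orientation: [179.7, -0.4, 83.2]
wrist_force: [0.1, 1.0, 0.2]
opening: 0.461
grasp_force: 0.0
{'n': 688, 'zg': np.float64(44.7), 'zf': np.float64(20.9), 'gc': array([447.8, 420.9]), 'gs': array([50., 11.]), 'yaw': 82.9, 'fc': array([448.1, 419. ]), 'fr': 43.9}
plane [2.40912468e-05 3.57211164e-04 2.09381667e+01]
t 13.88 tcp [447.9 420.7 400.1] rpy [179.8  -0.2  83.2] j [ -1.  23. -58.  88.  20.  80. -67.] wf [ 0.5 -0.4 -0.2]
shift cm in present axes [-46.9   13.03   6.88] in final axes [-37.62  30.85   7.01] turn [ 0.003 -0.005  0.415]
```

View pics/w6.png

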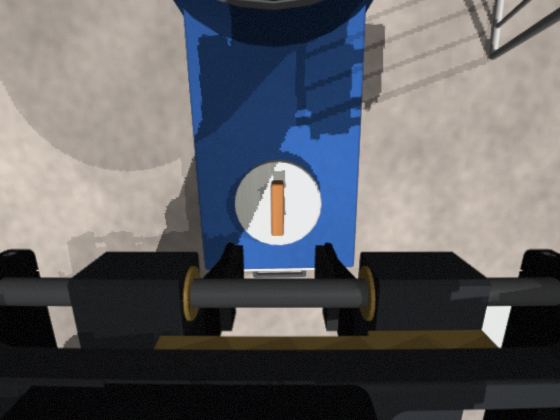

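The view shows the new cap at (278,203), flush and level in the port, released. Moving on to the old cap.

```bash

python3 -m jog '[[-2,0.5,0,0,0,0,4],[-3.7,1,0,0,0,0,4],[-3.8,1.1,0.5,0,0,0,4],[-3.8,1.1,0.5,0,0,0,4],[-3.8,1.1,0.5,0,0,0,4],[-3.8,1.1,0.5,0,0,0,4],[-3.8,1.1,0.5,0,0,0,4],[-3.8,1.1,0.5,0,0,0,4]]'
python3 -m jog '[[-3.8,1.1,0.5,0,0,0,4],[-3.8,1.1,0.5,0,0,0,4],[-3.8,1.1,0.5,0,0,0,4],[-3.5,0.9,0.5,0,0,0,4],[-2.7,0.6,1,0,0,0.1,4],[-0.8,0.3,1,0,0,0.105,4],[0,0,0.5,0,0,0.105,4],[0,0,0,0,0,0.105,4]]'
python3 -m jog '[[0,0,0,0,0,0,4],[0,0,0,0,0,0,4]]'
python3 - <<'E'
from h import *
from meas import cap
M=model('wrist'); p,d=eyes.camera('wrist'); cv2.imwrite('pics/w7.png',p)
C,_=cloud(M,d); c=cap(C,(521.9,-60.2)); print(c)
delta([*c['gc'],205.5],c['yaw'])
E
```

```text
t: 14.55
ee_pos: [493.9, 125.0, 365.8]
orientation: [-179.9, 0.1, 83.2]
wrist_force: [1.1, 0.5, -0.1]
opening: 0.458
grasp_force: 0.0
t: 15.22
ee_pos: [521.3, -63.2, 319.3]
orientation: [-179.7, 0.1, 59.0]
wrist_force: [0.4, 0.2, 0.4]
opening: 0.461
grasp_force: 0.0
t: 15.38
ee_pos: [522.1, -61.6, 321.1]
orientation: [-179.9, 0.0, 59.6]
wrist_force: [0.9, -0.9, 0.4]
opening: 0.46
grasp_force: 0.0
{'n': 799, 'zg': np.float64(44.6), 'zf': np.float64(20.8), 'gc': array([522.8, -58.8]), 'gs': array([50., 11.]), 'yaw': 59.7, 'fc': array([522.7, -59.2]), 'fr': 42.2}
t 15.43 tcp [522.2 -61.4 321.4] rpy [-180.     0.    59.6] j [ 44.  11. -44. 106.   8.  67. -33.] wf [-0.6 -0.2  0.6]
shift cm in present axes [ 0.26 -0.08 11.59] in final axes [ 0.25 -0.08 11.59] turn [-0.001  0.    -0.002]
```

```bash

python3 -m jog '[[0.22,-0.08,2,0,0,0,4],[0,0,3,0,0,0,4],[0,0,3,0,0,0,4],[0,0,1.9,0,0,0,4],[0,0,1,0,0,0,4],[0,0,0.6,0,0,0,4],[0,0,0,0,0,0,4],[0,0,0,0,0,0,4]]'
python3 -m jog '[[0,0,0,0,0,0,0.5],[0,0,0,0,0,0,0.5],[0,0,0,0,0,0,0.5],[0,0,0,0,0,0,0.5],[0,0,0,0,0,0,0.5],[0,0,0,0,0,0,0.5],[0,0,0,0,0,0,0.5],[0,0,0,0,0,0,0.5]]' 45
python3 -m jog '[[0,0,0,0,0,0,0.5],[0,0,0,0,0,0,0.5],[0,0,0,0,0,0,0.5]]'
```

```text
t: 16.1
ee_pos: [523.4, -59.3, 207.6]
orientation: [179.9, -0.0, 59.5]
wrist_force: [-0.3, -0.2, -0.5]
opening: 0.462
grasp_force: 0.0
t: 16.77
ee_pos: [523.0, -59.5, 207.0]
orientation: [180.0, 0.0, 59.4]
wrist_force: [-0.2, -0.1, 2.0]
opening: 0.134
grasp_force: 45.0
t: 17.02
ee_pos: [523.0, -59.5, 207.0]
orientation: [180.0, 0.0, 59.4]
wrist_force: [-1.1, -1.2, 3.9]
opening: 0.138
grasp_force: 45.0
```

```bash

python3 -m jog '[[0,0,-1,0,0,0,0.5],[0,0,-2.5,0,0,0,0.5],[0,0,-3.5,0,0,0,0.5],[0,0,-4,0,0,0,0.5],[0,0,-4,0,0,0,0.5],[0,0,-3.5,0,0,0,0.5],[0,0,-1.5,0,0,0,0.5],[0,0,0,0,0,0,0.5]]'
python3 - <<'E'
from h import *
for n in ['scene','top']:
    M=model(n); z=np.load(n+'0.npz'); C,uv=cloud(M,z['d']); col=z['p'][uv[:,1],uv[:,0]].astype(int).sum(1)
    near=(np.abs(C[:,0]-690)<100)&(np.abs(C[:,1]+262)<100)
    for a,b in [(4,13),(-20,130)]:
        k=near&(C[:,2]>a)&(C[:,2]<b)&(col<(130 if n=='scene' else 75)); q=C[k]
        q=q[:,:2] if a>0 else onplane(M,uv[k],8)[:,:2]
        r=cv2.minAreaRect(q.astype(np.float32)); print(n,a,k.sum(),np.round(r[0],1),np.round(r[1]),round(r[2],1))
yaw=-29.5; c,s_=np.cos(np.radians(yaw)),np.sin(np.radians(yaw)); e=np.radians(55)
zc=np.array([-np.cos(e)*c,-np.cos(e)*s_,np.sin(e)]); g=np.array([682,-254.8,100])
p,r,s=tool(); zt=r.apply([0,0,1]); ax=np.cross(zt,-zc); ang=np.arctan2(np.linalg.norm(ax),zt@-zc)
Rt=R.from_rotvec(ax/np.linalg.norm(ax)*ang)*r; T=g+zc*(150+207); print('zc',zc.round(3),'cap',(g+150*zc).round(1),'TCP',T.round(1),Rt.as_euler('xyz',degrees=True).round(1))
delta(T,Rt=Rt)
E
```

```text
t: 17.68
ee_pos: [523.8, -58.7, 411.3]
orientation: [179.6, -0.1, 59.4]
wrist_force: [1.2, 0.4, -1.9]
opening: 0.133
grasp_force: 45.0
scene 4 491 [ 693.5 -260. ] [88. 87.] 58.4
scene -20 687 [ 669.9 -246.8] [ 87. 141.] 59.9
top 4 356 [ 675.1 -252.4] [85. 58.] 61.4
top -20 494 [ 687.8 -259.9] [84. 86.] 59.7
zc [-0.499  0.282  0.819] cap [ 607.1 -212.4  222.9] TCP [ 503.8 -154.   392.4] [145.   -0.6  59.6]
t 17.68 tcp [523.8 -58.7 411.3] rpy [ 1.796e+02 -1.000e-01  5.940e+01] j [ 46.   6. -45.  99.   5.  76. -30.] wf [ 1.2  0.4 -1.9]
shift cm in present axes [-9.22  3.1   1.89] in final axes [-9.25  1.51  3.23] turn [-0.603  0.01  -0.   ]
```

```bash

python3 -m jog '[[0,0,0,-0.05,0,0,0.5],[0,0,0,-0.1,0,0,0.5],[0,0,0,-0.1,0,0,0.5],[0,0,0,-0.1,0,0,0.5],[0,0,0,-0.1,0,0,0.5],[0,0,0,-0.1,0,0,0.5],[0,0,0,-0.05,0,0,0.5],[0,0,0,0,0,0,0.5]]'
python3 -m jog '[[-1,0.15,0.2,0,0,0,0.5],[-2,0.3,0.5,0,0,0,0.5],[-2,0.3,0.7,0,0,0,0.5],[-2,0.35,0.7,0,0,0,0.5],[-1.5,0.3,0.6,0,0,0,0.5],[-0.7,0.1,0.3,0,0,0,0.5],[0,0,0,0,0,0,0.5],[0,0,0,0,0,0,0.5]]'
cat > tgt.py <<'E'
from h import *
yaw=-30; c,s_=np.cos(np.radians(yaw)),np.sin(np.radians(yaw)); e=np.radians(55)
zc=np.array([-np.cos(e)*c,-np.cos(e)*s_,np.sin(e)]); g=np.array([682,-254.8,100])
p,r,s=tool(); zt=r.apply([0,0,1]); ax=np.cross(zt,-zc); ang=np.arctan2(np.linalg.norm(ax),zt@-zc)
Rt=R.from_rotvec(ax/np.linalg.norm(ax)*ang)*r; T=g+zc*(150+207); print('tilt error',np.degrees(ang))
delta(T,Rt=Rt)
E
python3 - <<'E'
import tgt; from h import *
print(tgt.s['opening'],tgt.s['grasp_force'])
p,d=eyes.camera('scene'); q,_=eyes.camera('top')
a=cv2.resize(p[150:320,180:350],(400,400)); b=cv2.resize(q[120:290,230:400],(400,400)); cv2.imwrite('pics/hold.png',np.hstack([a,b]))
E
```

```text
t: 18.35
ee_pos: [521.3, -58.7, 404.4]
orientation: [145.7, 0.2, 59.5]
wrist_force: [-0.3, -0.1, -1.1]
opening: 0.136
grasp_force: 45.0
t: 19.02
ee_pos: [501.3, -153.1, 389.6]
orientation: [145.8, -0.0, 59.4]
wrist_force: [-0.2, 0.7, -0.8]
opening: 0.129
grasp_force: 45.0
tilt error 0.8168604248501186
t 19.02 tcp [ 501.3 -153.1  389.6] rpy [145.8  -0.   59.4] j [ 50.  -8. -36. 116.   9.  38. -24.] wf [-0.2  0.7 -0.8]
shift cm in present axes [ 0.23  0.37 -0.09] in final axes [ 0.23  0.37 -0.08] turn [-0.013  0.005  0.   ]
0.1289102916810037 44.992305636405945
```

View pics/hold.png

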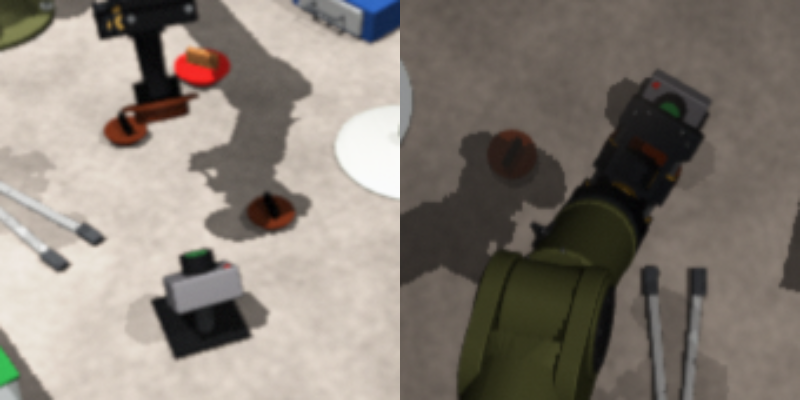

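The left half shows the rusty cap held at (160,107), its underside towards the lens at (197,255). I'll trim the pose and check it in depth.

```bash

python3 -m jog '[[0.2,0.3,-0.1,-0.013,0.005,0,0.5],[0,0,0,0,0,0,0.5],[0,0,0,0,0,0,0.5],[0,0,0,0,0,0,0.5],[0,0,0,0,0,0,0.5],[0,0,0,0,0,0,0.5]]'
python3 - <<'E'
import tgt; from h import *
zc=tgt.zc; yc=np.array([-tgt.s_,tgt.c,0])*1.0; xc=np.cross(yc,zc)
B=np.c_[xc,yc,zc]
M=model('scene'); p,d=eyes.camera('scene')
C,uv=cloud(M,d); L=(C-tgt.g)@B; col=p[uv[:,1],uv[:,0]].astype(int)
m=(np.abs(L[:,0])<70)&(np.abs(L[:,1])<70)&(L[:,2]>140)&(L[:,2]<205)&(col[:,2]>col[:,0]*1.6)
print(m.sum(),'min',L[m].min(0).round(1),'max',L[m].max(0).round(1),'med',np.median(L[m],0).round(1))
f=m&(L[:,2]>160)&(L[:,2]<180)
print('flange',f.sum(),L[f].min(0).round(1),L[f].max(0).round(1),cv2.minEnclosingCircle(L[f][:,:2].astype(np.float32)))
A=np.c_[L[f][:,:2],np.ones(f.sum())]; print(np.linalg.lstsq(A,L[f][:,2],rcond=None)[0])
s=observe(); print(s['grasp_force'],np.round(s['joint_vel'],2))
E
```

```text
t: 19.62
ee_pos: [503.9, -152.7, 393.0]
orientation: [144.9, -0.2, 59.6]
wrist_force: [0.7, -0.7, -1.9]
opening: 0.135
grasp_force: 45.0
tilt error 0.13613913301180214
t 19.62 tcp [ 503.9 -152.7  393. ] rpy [144.9  -0.2  59.6] j [ 50.  -8. -36. 116.   9.  37. -24.] wf [ 0.7 -0.7 -1.9]
shift cm in present axes [0.06 0.01 0.07] in final axes [0.06 0.01 0.07] turn [0.002 0.001 0.   ]
215 min [  0.5 -40.2 151.3] max [ 45.1  33.4 192.9] med [ 25.6  -5.3 164. ]
flange 131 [  0.8 -40.2 160.1] [ 45.1  33.4 173.1] ((18.157058715820312, -3.395261764526367), 37.44050979614258)
[-7.17815796e-02  2.48783899e-02  1.68840605e+02]
44.99218046665192 [-0.06 -0.03  0.03 -0.03 -0.07 -0.11 -0.04]
```

```bash
python3 -c "
from cell import bot; print(bot.job_done())"
```

```text
the job is handed in; nothing more can be done
None
```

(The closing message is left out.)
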